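# Lift the kiln lid with the lid lifter and park it on the lid stand

## Task

Treat the kiln and its lid as hot: take the lid lifter from its rack, hook it under the loop of the lid, lift the lid off the kiln and keep it level, and lower it gently until it sits flat and home in the cup of the lid stand. Then unhook the lifter without dragging the lid and hang it back on its rack. Touch the lid only with the lifter and never press hard on it (about 2 kg at the most); keep hands and arm off the kiln and leave everything else on the bench where it is.

Things in the scene. Friction and masses are not known exactly. Their poses are not given: they have to be found in the camera images.
- lid: Kiln lid, loose, 0.4-0.65 kg: steel disc 100 mm across, 8 mm thick, over a tapered plug (84 mm across at the disc, 72 at its bottom, 12 deep), rigid loop handle on top. Origin: centre of the disc's underside, which lies on the kiln's rim at the start; z up. The lid's x (square to the loop) points away from the robot within 35 degrees.
- loop (a point): Middle of the loop's bar, on its axis, 30 mm above the lid's origin. Round bar 8 mm thick, 60 mm long along the lid's y, on a leg at each end: below it a gap 18 mm high (disc top to bar) and 60 mm wide, open along the lid's +x and -x. The lid's weight hangs straight below it.
- lifter: Lid lifter, loose, 0.18 kg, kept upright: 10 mm shank with a flat toe at its foot, springing up to 3 mm into the handle when pushed from below (1 N, then 1.5 N per mm; rigid when pulled down), collar 40 mm across at z = 110-115 mm, handle bar 26 (x) by 18 (y) mm from z = 115 to 207 mm, gripped across the 18. Origin: on the shank's axis, level with the unpushed toe's underside; z up, x along the toe. At first it hangs in the rack, toe along the rack's x.
- seat (a point): Seat for the loop bar on the lifter's toe: 15.5 mm ahead (+x) of its origin, 6 mm up. The toe is 24 mm wide, 6 mm thick, reaches x = 32 mm; its last 6 mm turn up to 13.5 mm above the underside. So the bar lies between x = 5 (shank) and 26 mm (upturned end); with the bar at rest on the seat, the toe must drop 7.5 to 12 mm against the lid to slide out again.
- rack: Wooden lifter rack, fixed. Origin: under the hanging place, at table level; z up. Column at x = 48-64 mm; from it two flat steel prongs run to x = -33 mm, on either side of a 22 mm wide slot open at the -x end (towards the robot). Prong tops are 200 mm above the table, with 8 mm high upturned ends at x = -27 to -33 mm.
- hang (a point): Where the lifter's origin is when it hangs: on the rack's axis, 90 mm above the table, shank in the slot, collar lying on the prongs. To take it, raise it 10 mm or more and draw it out to the rack's -x; hang it back the same way. Anything from 15 mm before to 25 mm behind this point, along the slot, is good.
- kiln: Small round bench kiln, fixed, 124 mm across, rim 90 mm above the table, mouth 92 mm across with the lid on it. Origin: centre of its underside; z up. A control box with a knob sticks out 18 mm on its own -x side.
- stand: Lid stand, fixed, 112 mm across. Origin: centre of its underside; z up. On a telescopic stem sits an open cup, centred, its 92 mm wide, 14 mm deep opening taking the lid's plug, so that the disc lies on its rim. The stem is clamped anywhere in its travel: rim 55 to 105 mm above the table. This height is not measured and must be felt; the cup does not give way.
- tub: Bystander: small white tub, 54 mm across, 37 mm high; lies on the bench and stays where it is. Origin: centre of its underside.
- glue_bottle: Bystander: glue bottle, 140 mm high; lies on the bench and stays where it is. Origin: centre of its underside.
- tesserae_jar: Bystander: tall jar of mosaic stones, 81 mm across, 163 mm high; lies on the bench and stays where it is. Origin: centre of its underside.

How it is judged:
By the outcome, as a careful person would: the job done as asked, in the order asked, and still so for the second after the job is handed in, with the robot touching nothing.
It also fails if it takes over 72 s, if anything falls off the work surface, if the arm or the gripper's body presses on something with over 40 N, if the wrist force passes 120 N, or if a joint passes its speed limit or range.

## Robot

A 6-joint arm with a two-finger parallel gripper is mounted at the origin on the work surface; the furniture and walls round the work are solid. World frame = base frame: x ahead of the robot, y to its left, z up, the work surface at z = 0. Lengths are in m, angles in degrees, forces in N, time in s.
With the tool pointing down it reaches from about 0.25 to 0.725 m from the base axis. Payload 9.7 kg.
Tool frame: the origin (TCP) lies midway between the tips of the shut fingers; the grasp point (between the pads) lies 19 mm behind it; z points along the fingers, x is the direction in which the jaws open and shut, and the axes are right-handed (so a half turn about z gives the same grasp; the last joint's range is limited). The gripper opens to 85 mm and grips with 20 to 120 N. Pads are 22 mm wide; open, the fingers measure 114 mm over their backs; the gripper's body (76 mm by 85 mm) begins 54 mm behind the grasp point. The pads swing forward as they close: fully open they stand 13 mm farther back than shut.
Start: joints at [71.906, 4.979, 10.078, 95.1, 0, 90], TCP at [0.171, 0.523, 0.231] pointing down, gripper open.
Joint ranges: [-179.16, 179.16], [-48.56, 103.87], [-65.8, 70.77], [-126.05, 130.52], [-82.76, 87.17], [-180, 180]. Speed limits (degrees/s): [127.2, 127.2, 147.25, 180, 180, 180].

## Interface

Orientations are given as [roll, pitch, yaw] about the fixed x, y, z axes, in that order (R = Rz(yaw) Ry(pitch) Rx(roll)).
In Python, from workcell import sensors, camera, get_calibration, bot, recognise, place_of gives the robot as it stands. The module is installed in compiled form; this text tells all that it offers.
- The arm moves only by the tool send_rows, never from a script. Its argument "plan" is a list of rows, each a list of 3 entries, a list of its own where there are three numbers: the shift along the tool's x, y, z normalised to -1 to 1, where 1 is 0.3 m, then the turn, a rotation vector about the tool's x, y, z normalised to -1 to 1, where 1 is pi rad, then the closure, from -1 (fully open) to 1 (shut). In form: [[[x, y, z], [rx, ry, rz], claw], ...]. A call has 1 to 10 rows; each row is the pose to reach, as a shift and turn from the pose commanded when the call began, along the tool's axes at that moment, turning the shorter way round; what a row does not reach only later rows make up. A row lasts 1/10 s, in which the tool goes at most 50 mm and 8.59 degrees, less where a joint would pass 70% of its speed; a pose out of reach is approached as far as the arm can. A call with a number of a shift or a turn outside -1 to 1 is refused whole. A call with a gripper value outside its range is refused whole. The fingers move at their own pace and stop on an object; "force" is the grip in N (left out, the last holds). Time passes only in rows, so rows that repeat a pose let the fingers close. It gives the time, the measured TCP pose, the force and the opening at its end, in the units of the state.
- sensors.get_obs(): the state, without advancing time (a new reading comes with each control period).
- camera(name): name is "side" or "top"; returns the picture (384x512x3 uint8, blue, green, red); there is no depth.
- get_calibration(name): a dict with "fx", "fy", "cx", "cy" (pixels), "k1" (the pictures are not rectified: a ray, as slopes to the right and down, at radius r is drawn at 1 + k1 r^2 times it, then the intrinsics apply), "R" (3x3) and "t" (3): a world point X has camera coordinates R X + t. Camera axes: x right, y down, z forward; pixel columns grow to the right and rows downward; lengths in m; the calibration is good to about 2 mm. A picture is of the moment at which its call begins. get_calibration takes no time and is no camera call.
- bot.job_done(): hands the job in, once; it reports no verdict.
Trained networks look in the newest picture that a camera, given by its name, has taken for a name from the list of things; names that differ only in an ending like _2 or _b are one class to them, and where a whole thing is asked for, a point or a joint stands for the part that bears it (a point fixed in the world has none). Each returns a list of dicts, best first, with "p" (0 to 1); they miss things now and then, are a little off and sometimes report something else, mostly with a low value. They report only what shows in the picture. A call takes as long as a camera call.
- recognise(label, camera): "point" ([column, row] in pixels, amid what is visible of it).
- place_of(label, camera): "point" ([column, row] in pixels: a listed point, or the origin of a listed thing).
The state is a dict: "time": time; "q": joint angles; "qd": joint speeds; "joint_efforts": joint torques, N m; "ee_pos": TCP position; "tcp_rot": TCP orientation; "wrist_force": force on the tool from outside, world axes, zero at the start; "torque": the same for the moment, N m; "opening": finger opening in m.
Only numpy, scipy, OpenCV 4.12 (cv2) and the standard library are available. Lean on these libraries where they do the work, as an engineer would, in place of code of your own. Each camera call takes 0.05 s, during which the arm holds its last target. There are 200 camera calls.

## Working session

There is one attempt and no reset: what is moved stays moved. The work goes in short steps, Python scripts to look and compute and a tool call to move; the robot and the scene stay as the last step left them, time stands still between calls to the robot, and variables do not carry over. Pictures are saved under pics/ and viewed, on a budget of 10 in all, crops included, one or two more only if the job needs it, and the job is handed in when it is done.

Besides the shell and the picture viewer there is one more tool, called after ">>>" in YAML: its name, and indented under it one key for each argument. send_rows: Moves the arm, as the interface text tells. Scaled input: -1 to 1 covers 0.3 m each way for a shift and pi rad each way for a turn. Its arguments: {"type":"object","properties":{"plan":{"type":"array"},"force":{"type":"number"}},"required":["plan"]}

```bash
mkdir -p pics
cat > h.py <<'E'
import numpy as np, cv2
from workcell import sensors,camera,get_calibration,bot,recognise,place_of
from scipy.optimize import least_squares
def proj(n,X):
    c=get_calibration(n);p=np.array(c['R'])@np.asarray(X,float)+np.array(c['t']);a=p[:2]/p[2]
    a=a*(1+c['k1']*(a@a));return np.array([c['fx']*a[0]+c['cx'],c['fy']*a[1]+c['cy']])
def ray(n,uv):
    c=get_calibration(n);K=np.array([[c['fx'],0,c['cx']],[0,c['fy'],c['cy']],[0,0,1]])
    a=cv2.undistortPoints(np.array([[uv]],float),K,np.array([c['k1'],0,0,0.]))[0,0]
    # model draws at (1+k1 r^2) with r undistorted = OpenCV model
    R=np.array(c['R']);d=R.T@np.array([a[0],a[1],1]);return -R.T@np.array(c['t']),d/np.linalg.norm(d)
def atz(n,uv,z):
    o,d=ray(n,uv);return o+d*(z-o[2])/d[2]
def tri(obs):
    A=np.zeros((3,3));b=np.zeros(3)
    for n,uv in obs:
        o,d=ray(n,uv);P=np.eye(3)-np.outer(d,d);A+=P;b+=P@o
    X=np.linalg.solve(A,b);return X,[np.round(proj(n,X)-uv,1) for n,uv in obs]
E
python3 - <<'E'
from h import *
print(sensors.get_obs())
for n in ('side','top'):
    cv2.imwrite(f'pics/{n}0.png',camera(n)); c=get_calibration(n);print(n,-np.array(c['R']).T@c['t'],c['fx'],c['k1'])
np.set_printoptions(precision=4,suppress=True)
for l in 'lid loop lifter seat rack hang kiln stand tub glue_bottle tesserae_jar'.split():
    o=[]
    for n in ('side','top'):
        r=place_of(l,n)[:2]
        print(l,n,[(np.round(x['point'],1),round(x['p'],2)) for x in r])
        if r:o.append((n,np.array(r[0]['point'])))
    if len(o)==2:print('   ',*tri(o))
E
```

```text
{'time': 0.0, 'q': array([ 7.19085771e+01,  5.01067188e+00,  1.00349659e+01,  9.51015749e+01,
       -7.93222098e-04,  8.99986427e+01]), 'qd': array([ 0.05164224, -0.07772332,  0.03741004,  0.05747974,  0.06585185,
       -0.02413571]), 'joint_efforts': array([ 2.05333032e-03, -5.20383489e+01,  4.64810264e+01,  1.62179646e-02,
       -1.04985332e-06,  4.08680501e-05]), 'ee_pos': array([0.17072239, 0.52257802, 0.23059178]), 'tcp_rot': array([1.79999209e+02, 7.72809806e-02, 7.19099344e+01]), 'wrist_force': array([-0.30865257, -0.57818547,  0.32062278]), 'torque': array([ 0.00832808, -0.00886538,  0.07483201]), 'opening': 0.08509230799180037}
side [ 0.49629717 -0.81477506  0.93009026] 468.1950228169081 -0.019871045842959716
top [ 0.3035587  -0.24129879  1.04326353] 376.0588684941547 -0.010907425794658358
lid side [(array([217.7, 230.6]), 0.62)]
lid top [(array([276.5, 241.3]), 0.95)]
    [ 0.3875 -0.2709  0.0796] [array([ 0.9, -0.2]), array([-0.1,  0.8])]
loop side [(array([219. , 223.1]), 0.83)]
loop top [(array([306.7, 178.6]), 0.75), (array([274.1, 241.5]), 0.74)]
    [ 0.4651 -0.302
[... 538 characters left out ...]
p [(array([168.4, 157.4]), 0.96)]
kiln side [(array([221.8, 249.7]), 0.84)]
kiln top []
stand side [(array([279.5, 301. ]), 0.67), (array([302.9, 205.7]), 0.6)]
stand top [(array([330.1, 221.1]), 0.83)]
    [ 0.5213 -0.3837 -0.0182] [array([-2.2,  0.6]), array([ 0.3, -1.7])]
tub side [(array([302.6, 251. ]), 0.89)]
tub top [(array([307.1, 179.1]), 0.62)]
    [ 0.5796 -0.2764  0.0252] [array([ 3. , -1.1]), array([-0.4,  2.5])]
glue_bottle side []
glue_bottle top [(array([227.4, 148.3]), 0.62)]
tesserae_jar side [(array([300.1, 204.9]), 0.75), (array([219.1, 230. ]), 0.51)]
tesserae_jar top [(array([261.2, 161.3]), 0.72)]
    [ 0.5745 -0.1377  0.0086] [array([ 2.4, -0.9]), array([-0.4,  2.2])]
```

View pics/side0.png

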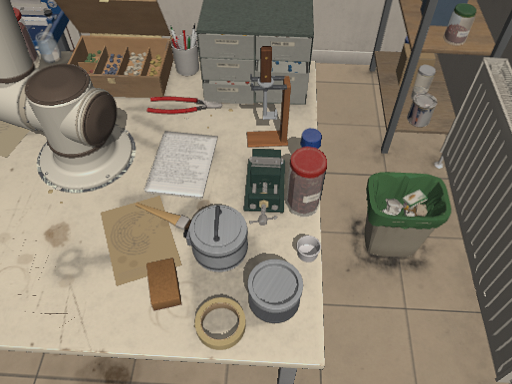

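View pics/top0.png

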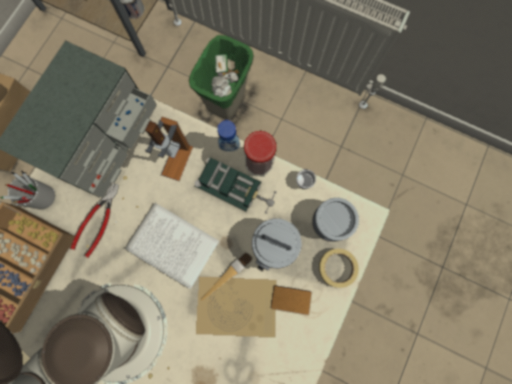

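The side picture shows the kiln with its lid at (218,237), the rack with the lifter at (268,105), the stand at (274,290) and the tub at (307,247). The top picture has the same things at (276,243), (165,140), (335,219) and (305,179). I'll zoom in on the rack, loop and stand.

Run:
```python
from h import *
s=cv2.imread('pics/side0.png');t=cv2.imread('pics/top0.png')
def c(i,x,y,w=66,h=50):return cv2.resize(i[y:y+h*2,x:x+w*2],(400,300),interpolation=cv2.INTER_CUBIC)
# scale 3.03 x, 3.0 y
m=np.vstack([np.hstack([c(s,210,40),c(t,120,90)]),np.hstack([c(s,180,200,),c(t,240,180)])])
cv2.imwrite('pics/m1.png',m)
```

```text
(no output)
```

View pics/m1.png

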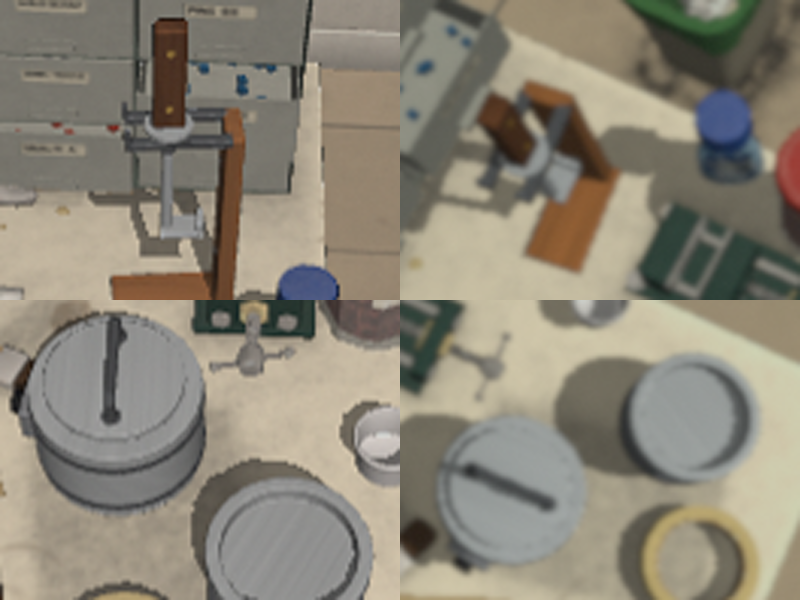

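Run:
```python
from h import *
np.set_printoptions(precision=4,suppress=True)
S=lambda x,y,q:('side',np.array([(210 if q==0 else 180)+x/3.03,(40 if q==0 else 200)+(y-(0 if q==0 else 300))/3]))
T=lambda x,y,q:('top',np.array([(120 if q==0 else 240)+(x-400)/3.03,(90 if q==0 else 180)+(y-(0 if q==0 else 300))/3]))
P={'loopN':(S(111,413,1),T(548,505,1)),'loopF':(S(115,324,1),T(470,469,1)),'lidc':(S(118,388,1),T(512,490,1)),'stand rim':(S(288,550,1),T(692,418,1)),
'collar':(S(169,130,0),T(530,158,0)),'htop':(S(171,24,0),T(493,104,0)),'toe tip':(S(197,222,0),T(570,185,0)),'coltop':(S(234,125,0),T(548,92,0))}
for k,v in P.items():print(k,*tri(v))
for p in [(525,255),(583,270),(617,178)]:print('board',atz('top',T(*p,0)[1],.012))
for p in [(113,275),(113,299)]:print('boardS',atz('side',S(*p,0)[1],.012))
for a in [(127,142),(232,144),(125,112),(238,113)]:print('prongS',atz('side',S(*a,0)[1],.2))
print('lid.yaw', )
# lid top ellipse in side
```

```text
loopN [ 0.3868 -0.304   0.1021] [array([-0.7,  0.2]), array([ 0.1, -0.6])]
loopF [ 0.3835 -0.2344  0.1107] [array([-0.3,  0.1]), array([ 0. , -0.3])]
lidc [ 0.3867 -0.2728  0.0855] [array([-1. ,  0.2]), array([ 0.1, -0.8])]
stand rim [ 0.5117 -0.3853  0.0704] [array([-0.8,  0.2]), array([ 0.1, -0.6])]
collar [0.4697 0.0726 0.2006] [array([-0.8,  0.3]), array([ 0.2, -0.9])]
htop [0.4716 0.0784 0.297 ] [array([ 0.3, -0.1]), array([-0.1,  0.3])]
toe tip [0.4889 0.0674 0.1049] [array([-3.3,  1.1]), array([ 0.7, -3.3])]
coltop [0.5229 0.0874 0.1973] [array([ 0., -0.]), array([-0.,  0.])]
board [0.4186 0.0994 0.012 ]
board [0.4298 0.0439 0.012 ]
board [0.5234 0.0583 0.012 ]
boardS [0.4236 0.0968 0.012 ]
boardS [0.4257 0.0666 0.012 ]
prongS [0.4394 0.0579 0.2   ]
prongS [0.5216 0.0607 0.2   ]
prongS [0.4355 0.0947 0.2   ]
prongS [0.5258 0.0992 0.2   ]
lid.yaw
```

```bash
cat > ov.py <<'E'
from h import *
def crop(n,img,x,y,lines,f=5,w=80,h=60):
    m=cv2.resize(img[y:y+h,x:x+w],(w*f,h*f),interpolation=cv2.INTER_CUBIC)
    for L,col in lines:
        pts=np.array([(proj(n,p)+.5-[x,y])*f for p in L]).round().astype(int)
        cv2.polylines(m,[pts.reshape(-1,1,2)],False,col,1,cv2.LINE_AA)
    return m
def fr(o,yaw,P):
    c,s=np.cos(np.radians(yaw)),np.sin(np.radians(yaw))
    return [np.array(o)+np.array([c*p[0]-s*p[1],s*p[0]+c*p[1],p[2]]) for p in P]
def circ(r,z):return [(r*np.cos(a),r*np.sin(a),z) for a in np.linspace(0,2*np.pi,40)]
def rack(o,yaw,col):
    L=[fr(o,yaw,[(-33,s*11,200),(48,s*11,200)]) for s in(1,-1)]
    return [(fr(o,yaw,np.array(P)/1000),col) for P in [[(-33,11,200),(48,11,200)],[(-33,-11,200),(48,-11,200)],[(48,-20,0),(48,20,0)],[(48,-20,200),(48,20,200)],
     [(-13,-9,297),(13,-9,297),(13,9,297),(-13,9,297),(-13,-9,297)],circ(20,205),[(32,-12,96),(32,12,96),(0,12,96),(0,-12,96),(32,-12,96)]]]
E
python3 - <<'E'
from ov import *
s=cv2.imread('pics/side0.png');t=cv2.imread('pics/top0.png')
A=[];o=(.4700,.0765,0)
for yaw in (5,11):
    L=rack(o,yaw,(0,255,255))
    A.append(np.hstack([crop('side',s,230,40,L),crop('top',t,130,100,L)]))
cv2.imwrite('pics/m2.png',np.vstack(A))
E
```

```text
(no output)
```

View pics/m2.png

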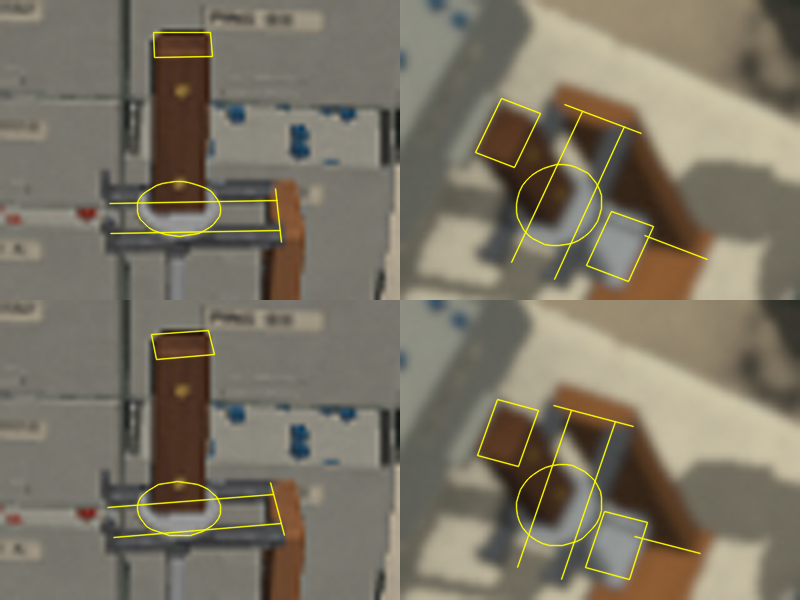

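Run:
```python
from h import *
np.set_printoptions(precision=4,suppress=True)
print('cab top R front',*tri([('side',np.array([312,38.])),('top',np.array([132,77.]))]))
print('cab top L front',*tri([('side',np.array([201,35.])),('top',np.array([65,175.]))]))
for p in [(206,103),(306,103)]:print(atz('side',p,0))
from ov import *
s=cv2.imread('pics/side0.png');t=cv2.imread('pics/top0.png')
lid=(.3865,-.271,.09);st=(.5125,-.386,0)
def L(yaw,zr):
    g=(0,255,255);r=(0,0,255)
    return [(fr(lid,yaw,np.array(P)/1000),g) for P in [[(0,-30,30),(0,30,30)],circ(50,8),circ(50,0)]]+[(fr(st,0,np.array(P)/1000),r) for P in [circ(46,zr),circ(56,zr)]]
A=[np.hstack([crop('side',s,180,195,L(y,zr),w=100,h=75+0*125,f=4),crop('top',t,250,180,L(y,zr),w=100,h=75,f=4)]) for y,zr in[(2.5,70)]]
B=[np.hstack([crop('side',s,230,250,L(y,zr),w=100,h=75,f=4),crop('top',t,290,180,L(y,zr),w=100,h=75,f=4)]) for y,zr in[(2.5,70)]]
cv2.imwrite('pics/m3.png',np.vstack(A+B))
```

```text
cab top R front [0.5751 0.2039 0.2389] [array([-2.2,  1. ]), array([ 0.4, -2.5])]
cab top L front [0.2988 0.2229 0.2256] [array([ 0., -0.]), array([-0.,  0.])]
[0.2938 0.2188 0.    ]
[ 0.5867  0.237  -0.    ]
```

View pics/m3.png

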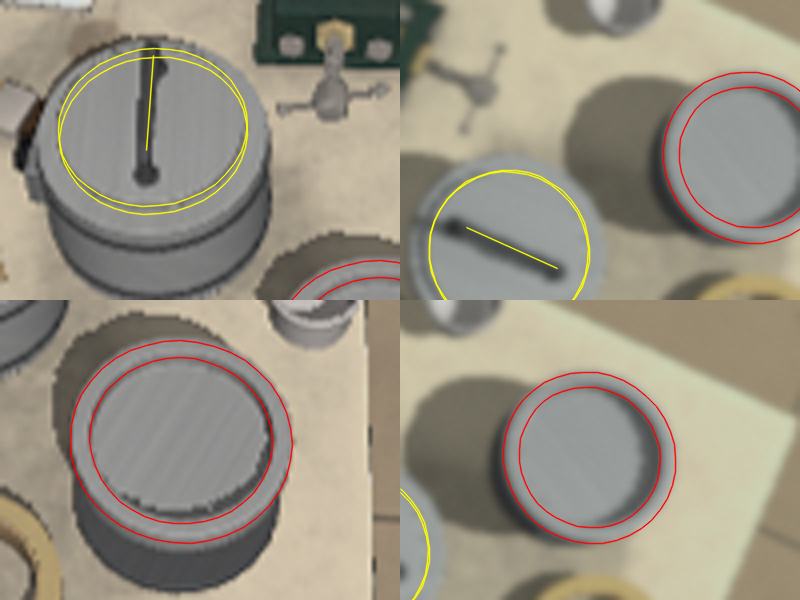

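The overlay gives the lid at about (0.3855, -0.2705) with yaw 3°, the stand at (0.5125, -0.386) with its rim near 70 mm, and the rack at (0.468, 0.077) with yaw 3°. First move: rise and turn.

```bash
cat > go.py <<'E'
import sys,numpy as np
from workcell import sensors
np.set_printoptions(precision=4,suppress=True)
def go(x,y,z,yaw,o=None):
    o=o or sensors.get_obs();p=o['ee_pos'];a=np.radians(o['tcp_rot'][2]);d=np.array([x,y,z])-p
    t=np.array([np.cos(a)*d[0]+np.sin(a)*d[1],np.sin(a)*d[0]-np.cos(a)*d[1],-d[2]])/.3
    r=-((yaw-o['tcp_rot'][2]+180)%360-180)/180
    return np.round(t,4),np.round(r,4)
if __name__=='__main__':
    o=sensors.get_obs();print('t',o['time'],'p',o['ee_pos'],'rot',o['tcp_rot'],'F',o['wrist_force'],'q',o['q'],o['opening'])
    a=list(map(float,sys.argv[1:]))
    for i in range(0,len(a),4):print(*go(*a[i:i+4]))
E
python3 go.py .171 .523 .4 93
```

```text
t 1.2 p [0.1708 0.5228 0.2313] rot [179.999   -0.0005  71.9051] F [-0.3817 -0.8312 -0.3152] q [71.9052  4.979  10.079  95.0995 -0.001  90.0001] 0.08560655522866695
[ 0.0008  0.0003 -0.5624] -0.1172
```

>>> send_rows:
  plan:
    - [[0,0,-0.55],[0,0,-0.117],-0.3]
    - [[0,0,-0.55],[0,0,-0.117],-0.3]
    - [[0,0,-0.55],[0,0,-0.117],-0.3]
    - [[0,0,-0.55],[0,0,-0.117],-0.3]
    - [[0,0,-0.55],[0,0,-0.117],-0.3]
  force: 60

```text
time: 1.7
ee_pos: [0.171, 0.5233, 0.3989]
tcp_rot: [179.9, -0.2, 93.0]
wrist_force: [-0.3, 0.6, -0.3]
opening: 0.0554
```

```bash
python3 go.py .468 .077 .4 93  .468 .077 .251 93
```

```text
t 1.7 p [0.171  0.5233 0.3989] rot [179.9054  -0.2477  92.9669] F [-0.3357  0.5831 -0.3382] q [ 71.908   13.4905  39.4714 115.7157   0.0007  68.9413] 0.05535030656006633
[-1.537   0.9118 -0.0035] -0.0002
[-1.537   0.9118  0.4931] -0.0002
```

>>> send_rows:
  plan:
    - [[-0.77,0.456,-0.0035],[0,0,0],-0.3]
    - [[-0.77,0.456,-0.0035],[0,0,0],-0.3]
    - [[-0.77,0.456,-0.0035],[0,0,0],-0.3]
    - [[-0.77,0.456,-0.0035],[0,0,0],-0.3]
    - [[-0.77,0.456,-0.0035],[0,0,0],-0.3]
    - [[-0.77,0.456,-0.0035],[0,0,0],-0.3]

```text
time: 2.3
ee_pos: [0.3206, 0.2961, 0.3964]
tcp_rot: [-180.0, 0.1, 92.8]
wrist_force: [-0.5, 0.6, 0.2]
opening: 0.0553
```

>>> send_rows:
  plan:
    - [[-0.767,0.456,0],[0,0,0],-0.3]
    - [[-0.767,0.456,0],[0,0,0],-0.3]
    - [[-0.767,0.456,0],[0,0,0],-0.3]
    - [[-0.767,0.456,0],[0,0,0],-0.3]
    - [[-0.767,0.456,0],[0,0,0],-0.3]
    - [[-0.767,0.456,0],[0,0,0],-0.3]

```text
time: 2.9
ee_pos: [0.4695, 0.0731, 0.3951]
tcp_rot: [-179.9, 0.1, 92.8]
wrist_force: [0.1, 1.4, 0.4]
opening: 0.0553
```

```bash
python3 go.py  .468 .077 .251 93
python3 - <<'E'
from ov import *
o=sensors.get_obs();p=o['ee_pos']
a=camera('side');b=camera('top')
L=rack((.468,.077,0),3,(0,255,255))
cv2.imwrite('pics/m4.png',np.hstack([crop('side',a,215,10,L,w=100,h=100,f=4),crop('top',b,110,70,L,w=100,h=100,f=4)]))
E
```

```text
t 2.9 p [0.4695 0.0731 0.3951] rot [-179.8541    0.0532   92.7633] F [0.137  1.4486 0.4106] q [  8.8759   2.3654  26.4489 114.2343  -0.0374   6.1127] 0.05533884541408441
[ 0.0131 -0.0042  0.4804] -0.0013
```

View pics/m4.png

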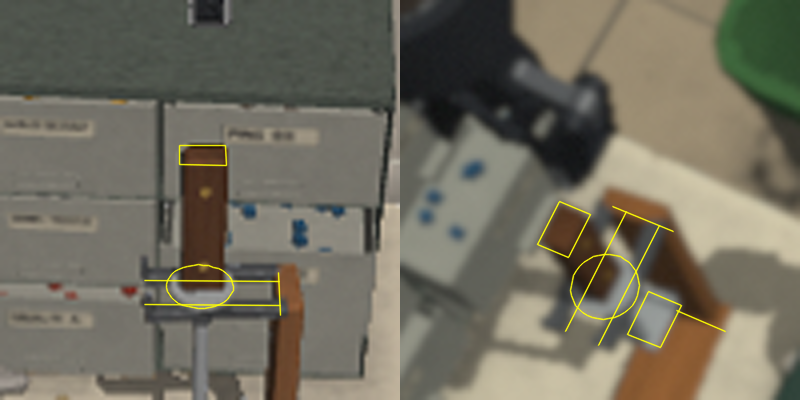

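>>> send_rows:
  plan:
    - [[0.007,0.0,0.25],[0,0,0],-0.3]
    - [[0.007,0,0.5],[0,0,0],-0.3]
    - [[0.007,0,0.505],[0,0,0],-0.3]
    - [[0.007,0,0.505],[0,0,0],-0.3]
    - [[0.007,0,0.505],[0,0,0],-0.3]

```text
time: 3.5
ee_pos: [0.467, 0.0791, 0.2464]
tcp_rot: [-180.0, -0.0, 93.0]
wrist_force: [-0.2, 0.2, 0.7]
opening: 0.0555
```

```bash
python3 go.py  .468 .077 .247 93
```

```text
t 3.5 p [0.467  0.0791 0.2464] rot [-179.954    -0.0018   93.0126] F [-0.2069  0.2162  0.724 ] q [ 9.6128 -5.0356  1.7638 96.8448  0.0071  6.6003] 0.055549514202673275
[-0.0073  0.0029 -0.0018] 0.0001
```

>>> send_rows:
  plan:
    - [[-0.007,0,0],[0,0,0],0.3]
    - [[-0.007,0,0],[0,0,0],0.6]
    - [[-0.007,0,0],[0,0,0],1]
    - [[-0.007,0,0],[0,0,0],1]
    - [[-0.007,0,0],[0,0,0],1]
    - [[-0.007,0,0],[0,0,0],1]
    - [[-0.007,0,0],[0,0,0],1]
  force: 60

```text
time: 4.2
ee_pos: [0.4692, 0.0766, 0.2487]
tcp_rot: [179.7, -0.0, 93.0]
wrist_force: [0.6, 0.6, 9.6]
opening: 0.0176
```

>>> send_rows:
  plan:
    - [[0,0,-0.02],[0,0,0],1]
    - [[0,0,-0.04],[0,0,0],1]
    - [[0,0,-0.06],[0,0,0],1]
    - [[0,0,-0.065],[0,0,0],1]
    - [[0,0,-0.065],[0,0,0],1]

```text
time: 4.7
ee_pos: [0.4681, 0.0765, 0.2656]
tcp_rot: [180.0, -0.0, 93.0]
wrist_force: [0.6, -0.0, -2.0]
opening: 0.0176
```

```bash
python3 go.py  .398 .0733 .268 93
python3 - <<'E'
from h import *
np.set_printoptions(precision=4,suppress=True)
a=camera('side');b=camera('top');cv2.imwrite('pics/s5.png',a);cv2.imwrite('pics/t5.png',b)
for l in('lifter','seat','hang'):print(l,[(n,np.round(r['point'],1),round(r['p'],2)) for n in('side','top') for r in place_of(l,n)[:1]])
x=np.hstack([cv2.resize(a[10:130,210:310],(400,480),interpolation=2),cv2.resize(b[70:190,110:210],(400,480),interpolation=2)]);cv2.imwrite('pics/m5.png',x)
E
```

```text
t 4.7 p [0.4681 0.0765 0.2656] rot [179.986   -0.0011  92.9644] F [ 0.6163 -0.0392 -2.0058] q [ 9.283  -4.4752  4.4409 98.9021 -0.0004  6.3186] 0.017552025189585277
[ 0.0014 -0.2337 -0.008 ] -0.0002
lifter [('side', array([263.9, 112.3]), 0.96), ('top', array([169.2, 151.7]), 0.89)]
seat [('side', array([272.3, 109. ]), 0.44), ('top', array([172. , 148.5]), 0.68)]
hang [('side', array([264.3, 114. ]), 0.57), ('top', array([167. , 158.8]), 0.62)]
```

View pics/m5.png

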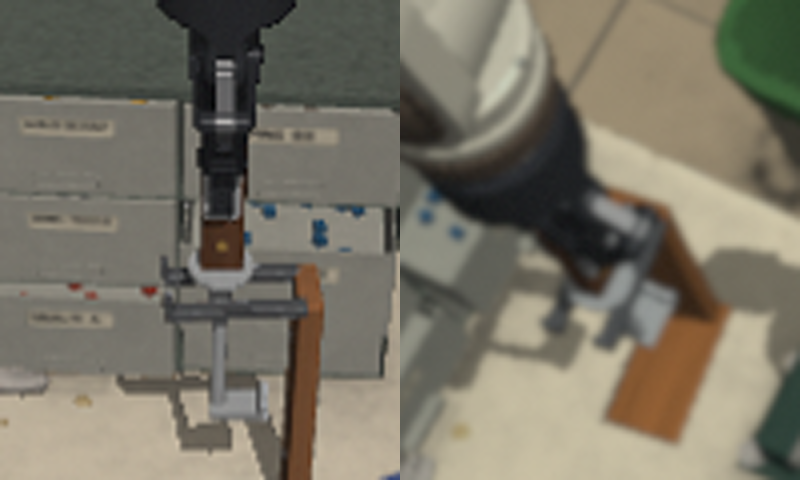

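The lifter is gripped upright, with the shank in the slot and the collar about 18 mm clear of the prongs (side view around (265,78)). Now I draw it out.

>>> send_rows:
  plan:
    - [[0,-0.05,-0.01],[0,0,0],1]
    - [[0,-0.12,-0.01],[0,0,0],1]
    - [[0,-0.2,-0.01],[0,0,0],1]
    - [[0,-0.3,-0.01],[0,0,0],1]
    - [[0,-0.35,-0.01],[0,0,0],1]
    - [[0,-0.35,-0.01],[0,0,0],1]

```text
time: 5.7
ee_pos: [0.3619, 0.071, 0.269]
tcp_rot: [179.9, -0.0, 93.0]
wrist_force: [0.6, -0.5, -1.0]
opening: 0.0174
```

```bash
python3 go.py  .363 .071 .36 93 .3436 -.2725 .36 93 .3436 -.2725 .268 93
```

```text
t 5.7 p [0.3619 0.071  0.269 ] rot [179.9144  -0.0157  92.9841] F [ 0.5867 -0.4854 -1.0473] q [ 11.0952 -18.4304  -6.8189 101.5245   0.0034   8.1111] 0.017365744083192514
[-0.0001  0.0038 -0.3032] -0.0001
[-1.1402 -0.1204 -0.3032] -0.0001
[-1.1402 -0.1204  0.0035] -0.0001
```

>>> send_rows:
  plan:
    - [[0,0,-0.16],[0,0,0],1]
    - [[-0.05,0,-0.3],[0,0,0],1]
    - [[-0.2,-0.02,-0.3],[0,0,0],1]
    - [[-0.35,-0.04,-0.3],[0,0,0],1]
    - [[-0.5,-0.05,-0.3],[0,0,0],1]
    - [[-0.65,-0.07,-0.3],[0,0,0],1]
    - [[-0.8,-0.09,-0.3],[0,0,0],1]
    - [[-0.9,-0.1,-0.3],[0,0,0],1]
    - [[-0.95,-0.1,-0.3],[0,0,0],1]
    - [[-0.95,-0.1,-0.3],[0,0,0],1]

```text
time: 6.7
ee_pos: [0.3484, -0.2173, 0.3574]
tcp_rot: [-179.9, -0.0, 92.8]
wrist_force: [0.4, -0.2, -1.9]
opening: 0.0177
```

```bash
python3 go.py .3436 -.2727 .36 93 .3436 -.2727 .268 93
```

```text
t 6.7 p [ 0.3484 -0.2173  0.3574] rot [-179.9359   -0.028    92.7955] F [ 0.4006 -0.2357 -1.9322] q [-31.9515  -8.7614  11.2575 110.0875  -0.0135 -34.747 ] 0.017726257139235445
[-0.1835 -0.0248 -0.0086] -0.0011
[-0.1835 -0.0248  0.2981] -0.0011
```

>>> send_rows:
  plan:
    - [[-0.1,-0.015,0],[0,0,0],1]
    - [[-0.187,-0.025,0],[0,0,0],1]
    - [[-0.187,-0.025,0.1],[0,0,0],1]
    - [[-0.187,-0.025,0.2],[0,0,0],1]
    - [[-0.187,-0.025,0.24],[0,0,0],1]
    - [[-0.187,-0.025,0.24],[0,0,0],1]

```text
time: 7.3
ee_pos: [0.3433, -0.2708, 0.2845]
tcp_rot: [-179.9, -0.1, 93.0]
wrist_force: [-0.4, 0.2, -1.1]
opening: 0.0173
```

```bash
python3 go.py
python3 - <<'E'
from ov import *
np.set_printoptions(precision=4,suppress=True)
a=camera('side');b=camera('top');cv2.imwrite('pics/s6.png',a);cv2.imwrite('pics/t6.png',b)
for l in('lifter','seat','loop','lid'):
  o=[(n,np.array(r['point'])) for n in('side','top') for r in place_of(l,n)[:1]];print(l,o,*(tri(o) if len(o)==2 else []))
p=sensors.get_obs()['ee_pos'];of=(p[0],p[1],p[2]-.158)
g=(0,255,255);L=[(fr(of,3,np.array(P)/1000),g) for P in [[(32,-12,0),(32,12,0),(-5,12,0),(-5,-12,0),(32,-12,0)],circ(20,112),[(0,0,0),(0,0,110)]]]
L+=[(fr((.3855,-.2705,.09),3,np.array(P)/1000),(0,0,255)) for P in [[(0,-34,30),(0,34,30)],circ(50,8)]]
cv2.imwrite('pics/m6.png',np.hstack([crop('side',a,175,165,L,w=80,h=100,f=5),crop('top',b,230,185,L,w=80,h=100,f=5)]))
E
```

```text
t 7.3 p [ 0.3433 -0.2708  0.2845] rot [-179.8808   -0.1179   93.0038] F [-0.3952  0.1795 -1.1422] q [-38.2712  -8.6019   2.8585 101.6277   0.01   -41.2751] 0.017337771484309036
lifter [('side', array([194.9, 218. ]))]
seat [('side', array([201.6, 214.7]))]
loop [('side', array([215.2, 221.6]))]
lid []
```

View pics/m6.png

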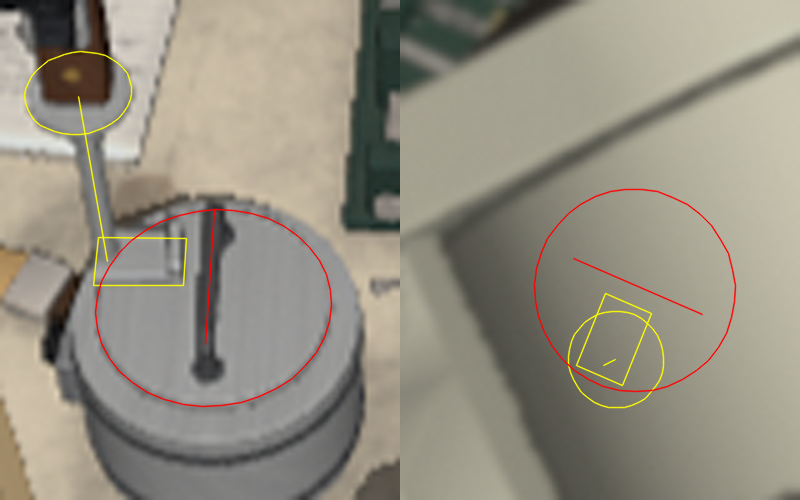

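The side view has the toe beside the bar (tip at about (212,215), bar at (217,220)), and the lid model lines up. I'll lower to just above the disc, then feel for it.

>>> send_rows:
  plan:
    - [[0,-0.005,0.02],[0,0,0],1]
    - [[0,-0.005,0.04],[0,0,0],1]
    - [[0,-0.005,0.06],[0,0,0],1]
    - [[0,-0.005,0.07],[0,0,0],1]
    - [[0,-0.005,0.07],[0,0,0],1]
    - [[0,-0.005,0.07],[0,0,0],1]

```text
time: 8.4
ee_pos: [0.3417, -0.2716, 0.2654]
tcp_rot: [-180.0, -0.0, 93.0]
wrist_force: [0.4, 0.5, -1.7]
opening: 0.017
```

>>> send_rows:
  plan:
    - [[0,0,0.005],[0,0,0],1]
    - [[0,0,0.005],[0,0,0],1]
    - [[0,0,0.005],[0,0,0],1]

```text
time: 8.7
ee_pos: [0.3418, -0.2716, 0.2639]
tcp_rot: [180.0, 0.0, 93.0]
wrist_force: [0.5, -0.1, -1.8]
opening: 0.0176
```

>>> send_rows:
  plan:
    - [[0,0,0.004],[0,0,0],1]
    - [[0,0,0.004],[0,0,0],1]
    - [[0,0,0.004],[0,0,0],1]

```text
time: 9.0
ee_pos: [0.3417, -0.2716, 0.2626]
tcp_rot: [-180.0, -0.0, 93.0]
wrist_force: [0.1, -0.0, -1.9]
opening: 0.0176
```

>>> send_rows:
  plan:
    - [[0,0,0.004],[0,0,0],1]
    - [[0,0,0.004],[0,0,0],1]
    - [[0,0,0.004],[0,0,0],1]

```text
time: 9.3
ee_pos: [0.3417, -0.2716, 0.2614]
tcp_rot: [-180.0, -0.0, 93.0]
wrist_force: [0.2, -1.5, -1.5]
opening: 0.0172
```

>>> send_rows:
  plan:
    - [[0,0,0.004],[0,0,0],1]
    - [[0,0,0.004],[0,0,0],1]
    - [[0,0,0.004],[0,0,0],1]

```text
time: 9.6
ee_pos: [0.3417, -0.2716, 0.2602]
tcp_rot: [-180.0, 0.0, 93.0]
wrist_force: [-0.4, 0.2, -1.6]
opening: 0.017
```

>>> send_rows:
  plan:
    - [[0,0,0.004],[0,0,0],1]
    - [[0,0,0.004],[0,0,0],1]
    - [[0,0,0.004],[0,0,0],1]

```text
time: 9.9
ee_pos: [0.3417, -0.2716, 0.259]
tcp_rot: [-180.0, -0.0, 93.0]
wrist_force: [-0.7, 0.1, -2.1]
opening: 0.0173
```

>>> send_rows:
  plan:
    - [[0,0,0.004],[0,0,0],1]
    - [[0,0,0.004],[0,0,0],1]
    - [[0,0,0.004],[0,0,0],1]

```text
time: 10.2
ee_pos: [0.3417, -0.2716, 0.2578]
tcp_rot: [-180.0, -0.0, 93.0]
wrist_force: [-0.3, 0.5, -2.1]
opening: 0.0173
```

>>> send_rows:
  plan:
    - [[0,0,0.003],[0,0,0],1]
    - [[0,0,0.003],[0,0,0],1]
    - [[0,0,0.003],[0,0,0],1]

```text
time: 10.5
ee_pos: [0.3418, -0.2716, 0.2569]
tcp_rot: [180.0, 0.0, 93.0]
wrist_force: [-0.4, -0.4, -2.6]
opening: 0.0174
```

>>> send_rows:
  plan:
    - [[0,0,0.003],[0,0,0],1]
    - [[0,0,0.003],[0,0,0],1]
    - [[0,0,0.003],[0,0,0],1]

```text
time: 10.8
ee_pos: [0.3418, -0.2716, 0.2562]
tcp_rot: [180.0, 0.0, 93.0]
wrist_force: [-0.5, 0.1, -1.1]
opening: 0.0173
```

>>> send_rows:
  plan:
    - [[0,0,0.003],[0,0,0],1]
    - [[0,0,0.003],[0,0,0],1]
    - [[0,0,0.003],[0,0,0],1]

```text
time: 11.1
ee_pos: [0.3418, -0.2716, 0.2553]
tcp_rot: [180.0, 0.0, 93.0]
wrist_force: [-0.8, 1.3, 1.6]
opening: 0.0174
```

Contact was felt at TCP z of about 0.2563. I'll raise 2.2 mm above contact and slide under the bar.

>>> send_rows:
  plan:
    - [[0,0,-0.011],[0,0,0],1]
    - [[0,0,-0.011],[0,0,0],1]
    - [[0,0.02,-0.011],[0,0,0],1]
    - [[0,0.04,-0.011],[0,0,0],1]
    - [[0,0.06,-0.011],[0,0,0],1]
    - [[0,0.06,-0.011],[0,0,0],1]
    - [[0,0.06,-0.011],[0,0,0],1]

```text
time: 11.8
ee_pos: [0.3599, -0.2706, 0.2582]
tcp_rot: [-180.0, -0.0, 93.0]
wrist_force: [0.7, -0.5, -1.4]
opening: 0.0168
```

>>> send_rows:
  plan:
    - [[0,0.012,0],[0,0,0],1]
    - [[0,0.024,0],[0,0,0],1]
    - [[0,0.034,0],[0,0,0],1]
    - [[0,0.034,0],[0,0,0],1]
    - [[0,0.034,0],[0,0,0],1]

```text
time: 12.3
ee_pos: [0.3699, -0.2701, 0.2584]
tcp_rot: [-180.0, -0.0, 93.0]
wrist_force: [-0.3, 0.2, -1.7]
opening: 0.0173
```

```bash
python3 go.py
python3 - <<'E'
from ov import *
a=camera('side');cv2.imwrite('pics/s7.png',a)
p=sensors.get_obs()['ee_pos'];of=(p[0],p[1],p[2]-.158)
L=[(fr(of,3,np.array(P)/1000),(0,255,255)) for P in [[(32,-12,0),(32,12,0)],[(26,-12,6),(26,12,6)],[(5,-12,6),(5,12,6)]]]
cv2.imwrite('pics/m7.png',np.hstack([crop('side',a,180,185,L,w=80,h=90,f=5),crop('side',a,180,185,[],w=80,h=90,f=5)]))
E
```

```text
t 12.3 p [ 0.3699 -0.2701  0.2584] rot [-179.9886   -0.0044   92.9778] F [-0.2929  0.1713 -1.6882] q [-36.1323  -6.8378   1.4578  98.3072  -0.0037 -39.1101] 0.01730595155531758
```

View pics/m7.png

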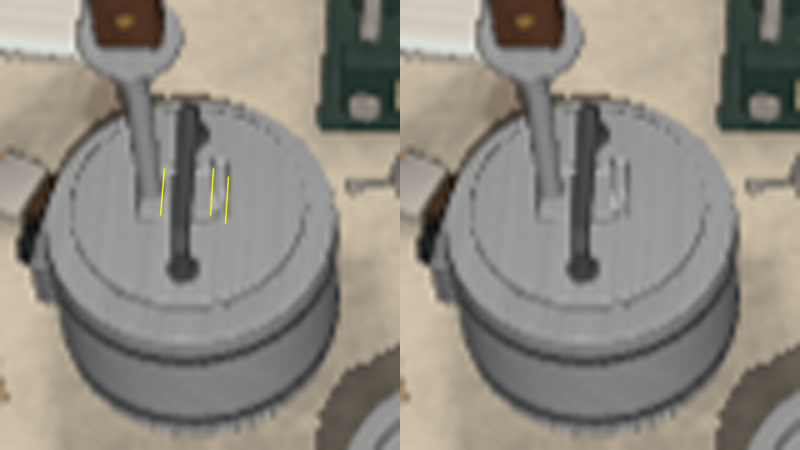

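The toe is under the bar, which sits midway between the shank and the upturned end. Lifting slowly.

>>> send_rows:
  plan:
    - [[0,0,-0.012],[0,0,0],1]
    - [[0,0,-0.024],[0,0,0],1]
    - [[0,0,-0.03],[0,0,0],1]
    - [[0,0,-0.035],[0,0,0],1]
    - [[0,0,-0.04],[0,0,0],1]
    - [[0,0,-0.045],[0,0,0],1]
    - [[0,0,-0.05],[0,0,0],1]
    - [[0,0,-0.05],[0,0,0],1]
    - [[0,0,-0.05],[0,0,0],1]

```text
time: 13.25
ee_pos: [0.3699, -0.2702, 0.2733]
tcp_rot: [-180.0, -0.0, 93.0]
wrist_force: [0.2, -0.3, -7.2]
opening: 0.0174
```

>>> send_rows:
  plan:
    - [[0,0,-0.01],[0,0,0],1]
    - [[0,0,-0.025],[0,0,0],1]
    - [[0,0,-0.045],[0,0,0],1]
    - [[0,0,-0.065],[0,0,0],1]
    - [[0,0,-0.085],[0,0,0],1]
    - [[0,0,-0.105],[0,0,0],1]
    - [[0,0,-0.12],[0,0,0],1]
    - [[0,0,-0.128],[0,0,0],1]
    - [[0,0,-0.13],[0,0,0],1]
    - [[0,0,-0.13],[0,0,0],1]

```text
time: 14.25
ee_pos: [0.3699, -0.2702, 0.3123]
tcp_rot: [-180.0, -0.0, 93.0]
wrist_force: [-0.5, -0.3, -7.5]
opening: 0.0175
```

```bash
python3 go.py .497 -.3855 .312 93
python3 - <<'E'
from ov import *
a=camera('side');b=camera('top')
p=sensors.get_obs()['ee_pos']
L=[(fr((p[0]+.0155,p[1]+.0008,p[2]-.158-.02),3,np.array(P)/1000),(0,0,255)) for P in [[(0,-34,30),(0,34,30)],circ(50,8),circ(50,0)]]
cv2.imwrite('pics/m8.png',np.hstack([crop('side',a,165,150,L,w=130,h=150,f=3),crop('top',b,215,160,L,w=130,h=150,f=3)]))
E
```

```text
t 14.25 p [ 0.3699 -0.2702  0.3123] rot [-179.9913   -0.0055   92.9669] F [-0.5167 -0.3069 -7.4853] q [-36.1414  -4.872    9.4207 104.3029  -0.0012 -39.1083] 0.01747244839008081
[-0.4059  0.4031  0.0011] -0.0002
```

View pics/m8.png

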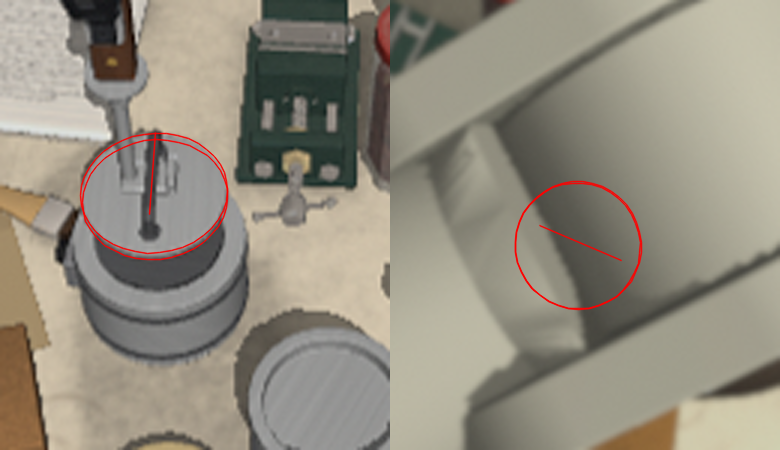

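The lid hangs level and matches the predicted pose (side view disc centred near (216,215)). Carrying it smoothly over to the stand.

>>> send_rows:
  plan:
    - [[-0.006,0.006,0],[0,0,0],1]
    - [[-0.024,0.024,0],[0,0,0],1]
    - [[-0.05,0.05,0],[0,0,0],1]
    - [[-0.085,0.084,0],[0,0,0],1]
    - [[-0.125,0.123,0],[0,0,0],1]
    - [[-0.165,0.162,0],[0,0,0],1]
    - [[-0.205,0.202,0],[0,0,0],1]
    - [[-0.245,0.241,0],[0,0,0],1]
    - [[-0.285,0.28,0],[0,0,0],1]
    - [[-0.32,0.315,0],[0,0,0],1]

```text
time: 15.35
ee_pos: [0.4705, -0.3623, 0.3115]
tcp_rot: [-180.0, -0.0, 93.0]
wrist_force: [0.4, -0.4, -6.8]
opening: 0.0177
```

>>> send_rows:
  plan:
    - [[-0.03,0.03,0],[0,0,0],1]
    - [[-0.055,0.054,0],[0,0,0],1]
    - [[-0.073,0.072,0],[0,0,0],1]
    - [[-0.084,0.083,0],[0,0,0],1]
    - [[-0.09,0.088,0],[0,0,0],1]
    - [[-0.09,0.088,0],[0,0,0],1]
    - [[-0.09,0.088,0],[0,0,0],1]
    - [[-0.09,0.088,0],[0,0,0],1]

```text
time: 16.15
ee_pos: [0.4968, -0.3865, 0.3128]
tcp_rot: [180.0, 0.0, 93.0]
wrist_force: [0.2, -0.1, -6.5]
opening: 0.0171
```

```bash
python3 go.py .497 -.3868 .3124 93
python3 - <<'E'
from ov import *
a=camera('side');b=camera('top');cv2.imwrite('pics/s9.png',a);cv2.imwrite('pics/t9.png',b)
p=sensors.get_obs()['ee_pos']
L=[(fr((p[0]+.0155,p[1]+.0008,p[2]-.158-.02),3,np.array(P)/1000),(0,0,255)) for P in [[(0,-34,30),(0,34,30)],circ(50,8),circ(50,0)]]
L+=[(fr((.5125,-.386,0),0,np.array(circ(46,70))/1000),(0,255,255)),(fr((.5125,-.386,0),0,np.array(circ(56,70))/1000),(0,255,255))]
cv2.imwrite('pics/m9.png',np.hstack([crop('side',a,215,200,L,w=110,h=130,f=4)]))
E
```

```text
t 16.15 p [ 0.4968 -0.3865  0.3128] rot [179.9826   0.0139  92.9695] F [ 0.1908 -0.0846 -6.4805] q [-37.8834  20.0786  37.237  107.1361   0.0009 -40.8529] 0.017126742649991495
[-0.001   0.0006  0.0014] -0.0002
```

View pics/m9.png

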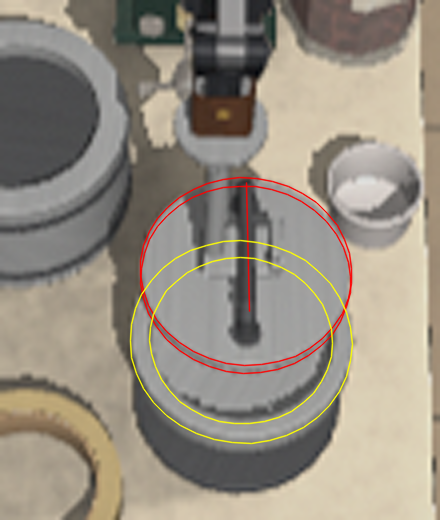

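>>> send_rows:
  plan:
    - [[0,0,0.008],[0,0,0],1]
    - [[0,0,0.025],[0,0,0],1]
    - [[0,0,0.045],[0,0,0],1]
    - [[0,0,0.065],[0,0,0],1]
    - [[0,0,0.085],[0,0,0],1]
    - [[0,0,0.1],[0,0,0],1]
    - [[0,0,0.11],[0,0,0],1]
    - [[0,0,0.115],[0,0,0],1]
    - [[0,0,0.115],[0,0,0],1]

```text
time: 17.15
ee_pos: [0.497, -0.3867, 0.2778]
tcp_rot: [-180.0, -0.0, 93.0]
wrist_force: [-0.5, -0.6, -7.2]
opening: 0.0174
```

>>> send_rows:
  plan:
    - [[0,0,0.008],[0,0,0],1]
    - [[0,0,0.016],[0,0,0],1]
    - [[0,0,0.024],[0,0,0],1]
    - [[0,0,0.03],[0,0,0],1]
    - [[0,0,0.03],[0,0,0],1]
    - [[0,0,0.03],[0,0,0],1]

```text
time: 17.75
ee_pos: [0.497, -0.3867, 0.2689]
tcp_rot: [-180.0, -0.0, 93.0]
wrist_force: [0.2, 0.8, -7.6]
opening: 0.0172
```

>>> send_rows:
  plan:
    - [[0,0,0.006],[0,0,0],1]
    - [[0,0,0.012],[0,0,0],1]
    - [[0,0,0.017],[0,0,0],1]
    - [[0,0,0.017],[0,0,0],1]
    - [[0,0,0.017],[0,0,0],1]

```text
time: 18.25
ee_pos: [0.497, -0.3867, 0.2638]
tcp_rot: [-180.0, -0.0, 93.0]
wrist_force: [-0.7, 0.2, -6.8]
opening: 0.0176
```

>>> send_rows:
  plan:
    - [[0,0,0.005],[0,0,0],1]
    - [[0,0,0.01],[0,0,0],1]
    - [[0,0,0.012],[0,0,0],1]
    - [[0,0,0.012],[0,0,0],1]

```text
time: 18.65
ee_pos: [0.497, -0.3867, 0.2601]
tcp_rot: [-180.0, -0.0, 93.0]
wrist_force: [0.3, 0.2, -7.2]
opening: 0.0172
```

>>> send_rows:
  plan:
    - [[0,0,0.005],[0,0,0],1]
    - [[0,0,0.01],[0,0,0],1]
    - [[0,0,0.01],[0,0,0],1]

```text
time: 18.95
ee_pos: [0.4969, -0.3867, 0.2569]
tcp_rot: [-180.0, -0.0, 93.0]
wrist_force: [1.0, -1.0, -7.4]
opening: 0.0173
```

>>> send_rows:
  plan:
    - [[0,0,0.005],[0,0,0],1]
    - [[0,0,0.008],[0,0,0],1]
    - [[0,0,0.008],[0,0,0],1]

```text
time: 19.25
ee_pos: [0.497, -0.3867, 0.2549]
tcp_rot: [180.0, 0.0, 93.0]
wrist_force: [-0.7, 0.0, -7.3]
opening: 0.0172
```

>>> send_rows:
  plan:
    - [[0,0,0.005],[0,0,0],1]
    - [[0,0,0.005],[0,0,0],1]
    - [[0,0,0.005],[0,0,0],1]

```text
time: 19.55
ee_pos: [0.4971, -0.3868, 0.254]
tcp_rot: [179.9, 0.0, 93.0]
wrist_force: [-1.0, 0.1, -1.2]
opening: 0.0172
```

Weight left the lifter at TCP z = 0.254, i.e. a rim near 76 mm. I'll check that it sits flat before unhooking.

Run:
```python
from ov import *
a=camera('side');s=cv2.imread('pics/side0.png')
def L(z):return [(fr((.5125,-.386,z),3,np.array(P)/1000),(0,0,255)) for P in [[(0,-34,30),(0,34,30)],circ(50,8)]]+[(fr((.5125,-.386,z),3,np.array(P)/1000),(0,255,255)) for P in [circ(56,0),circ(46,0)]]
cv2.imwrite('pics/m10.png',np.hstack([crop('side',a,225,225,L(.076),w=100,h=100,f=4),crop('side',s,225,225,L(.076)[2:],w=100,h=100,f=4)]))
print(sensors.get_obs()['wrist_force'],sensors.get_obs()['torque'])
```

```text
[ 0.96244823 -0.58058658 -1.31409898] [ 0.00519977 -0.01583952  0.05880255]
```

View pics/m10.png

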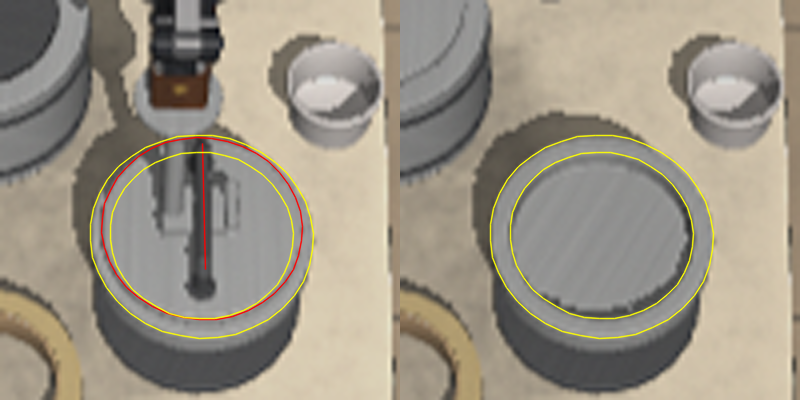

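The lid looks flat, but the vision estimate of the rim (70 mm) and the felt height (76 mm) differ. I'll feel for the disc top with the toe: if the lid is home, contact should come about 12 mm below the release height, near TCP z = 0.2425.

>>> send_rows:
  plan:
    - [[0,0,0.008],[0,0,0],1]
    - [[0,0,0.016],[0,0,0],1]
    - [[0,0,0.02],[0,0,0],1]
    - [[0,0,0.02],[0,0,0],1]
    - [[0,0,0.02],[0,0,0],1]

```text
time: 20.1
ee_pos: [0.497, -0.3867, 0.2473]
tcp_rot: [-180.0, -0.0, 93.0]
wrist_force: [-0.0, -0.3, -2.0]
opening: 0.0172
```

>>> send_rows:
  plan:
    - [[0,0,0.005],[0,0,0],1]
    - [[0,0,0.01],[0,0,0],1]
    - [[0,0,0.01],[0,0,0],1]
    - [[0,0,0.01],[0,0,0],1]

```text
time: 20.5
ee_pos: [0.497, -0.3867, 0.2442]
tcp_rot: [-180.0, -0.0, 93.0]
wrist_force: [0.5, 0.0, -1.8]
opening: 0.0174
```

>>> send_rows:
  plan:
    - [[0,0,0.003],[0,0,0],1]
    - [[0,0,0.003],[0,0,0],1]
    - [[0,0,0.003],[0,0,0],1]

```text
time: 20.8
ee_pos: [0.497, -0.3868, 0.2434]
tcp_rot: [180.0, 0.0, 93.0]
wrist_force: [0.6, 0.3, -1.6]
opening: 0.0175
```

>>> send_rows:
  plan:
    - [[0,0,0.003],[0,0,0],1]
    - [[0,0,0.003],[0,0,0],1]
    - [[0,0,0.003],[0,0,0],1]

```text
time: 21.1
ee_pos: [0.497, -0.3868, 0.2426]
tcp_rot: [180.0, 0.0, 93.0]
wrist_force: [-0.8, -0.1, -1.2]
opening: 0.0173
```

>>> send_rows:
  plan:
    - [[0,0,0.003],[0,0,0],1]
    - [[0,0,0.003],[0,0,0],1]
    - [[0,0,0.003],[0,0,0],1]

```text
time: 21.4
ee_pos: [0.497, -0.3868, 0.2418]
tcp_rot: [180.0, 0.0, 93.0]
wrist_force: [-0.5, 0.2, 0.8]
opening: 0.0171
```

Run:
```python
from h import *
from scipy.ndimage import map_coordinates as mc
from scipy.optimize import minimize
np.set_printoptions(precision=4,suppress=True)
G={}
for n,f in(('side','side0'),('top','top0')):
    g=cv2.GaussianBlur(cv2.imread(f'pics/{f}.png').astype(np.float32).mean(2),(0,0),.8)
    G[n]=np.hypot(cv2.Sobel(g,5,1,0),cv2.Sobel(g,5,0,1))
A=np.linspace(0,2*np.pi,90)
def sc(v,r,names):
    t=0
    for n in names:
        P=np.array([proj(n,(v[0]+r*np.cos(a),v[1]+r*np.sin(a),v[2])) for a in A])
        t+=mc(np.minimum(G[n],120),[P[:,1],P[:,0]],order=1).mean()
    return t
print('rim from both, per z: best (score,x,y)')
for z in np.arange(.058,.085,.003):
    b=minimize(lambda v:-sc((v[0],v[1],z),.046,('side','top'))-sc((v[0],v[1],z),.056,('side','top')),(.5125,-.386),method='Nelder-Mead',options=dict(initial_simplex=[(.5125,-.386),(.5165,-.386),(.5125,-.382)],maxiter=50))
    print(round(z,3),round(-b.fun,1),b.x)
```

```text
rim from both, per z: best (score,x,y)Traceback (most recent call last):
  File "<stdin>", line 18, in <module>
    res = _minimize_neldermead(fun, x0, args, callback, bounds=bounds,
                               **options)
    fxr = func(xr)
    fx = function(np.copy(x), *(wrapper_args + args))
  File "<stdin>", line 18, in <lambda>
  File "<stdin>", line 13, in sc
  File "h.py", line 5, in proj
    c=get_calibration(n);p=np.array(c['R'])@np.asarray(X,float)+np.array(c['t']);a=p[:2]/p[2]
ValueError: time passes only in moves, steps and waits
```

```bash
sed -i 's/^def proj/import functools\nget_calibration=functools.lru_cache(get_calibration)\ndef proj/' h.py
cat > rim.py <<'E'
from h import *
from scipy.ndimage import map_coordinates as mc
from scipy.optimize import minimize
np.set_printoptions(precision=4,suppress=True)
G={}
for n,f in(('side','side0'),('top','top0')):
    g=cv2.GaussianBlur(cv2.imread(f'pics/{f}.png').astype(np.float32).mean(2),(0,0),.8)
    G[n]=np.hypot(cv2.Sobel(g,5,1,0),cv2.Sobel(g,5,0,1))
A=np.linspace(0,2*np.pi,90)
def sc(v,r,names):
    t=0
    for n in names:
        P=np.array([proj(n,(v[0]+r*np.cos(a),v[1]+r*np.sin(a),v[2])) for a in A])
        t+=mc(np.minimum(G[n],120),[P[:,1],P[:,0]],order=1).mean()
    return t
for z in np.arange(.058,.085,.003):
    b=minimize(lambda v:-sc((v[0],v[1],z),.046,('side','top'))-sc((v[0],v[1],z),.056,('side','top')),(.5125,-.386),method='Nelder-Mead',options=dict(initial_simplex=[(.5125,-.386),(.5165,-.386),(.5125,-.382)],maxiter=50))
    print(round(z,3),round(-b.fun,1),b.x)
E
python3 rim.py
```

```text
0.058 363.8 [ 0.5146 -0.3779]
0.061 322.8 [ 0.5065 -0.3802]
0.064 348.2 [ 0.5144 -0.3804]
0.067 343.4 [ 0.5145 -0.383 ]
0.07 349.9 [ 0.514  -0.3844]
0.073 348.8 [ 0.5138 -0.3856]
0.076 343.7 [ 0.5132 -0.387 ]
0.079 337.5 [ 0.5131 -0.3884]
0.082 321.9 [ 0.5021 -0.3782]
```

The toe met the disc at 0.2425, as expected for a lid that hasn't shifted, and the stand fit puts the lid within 2 mm of centre. Now I raise clear of the disc and slide out.

>>> send_rows:
  plan:
    - [[0,0,-0.01],[0,0,0],1]
    - [[0,0,-0.01],[0,0,0],1]
    - [[0,-0.01,-0.01],[0,0,0],1]
    - [[0,-0.025,-0.01],[0,0,0],1]
    - [[0,-0.04,-0.01],[0,0,0],1]
    - [[0,-0.04,-0.01],[0,0,0],1]
    - [[0,-0.04,-0.01],[0,0,0],1]

```text
time: 22.1
ee_pos: [0.4849, -0.3874, 0.2448]
tcp_rot: [180.0, 0.0, 92.9]
wrist_force: [-0.4, -0.1, -0.7]
opening: 0.0171
```

>>> send_rows:
  plan:
    - [[0,-0.015,0],[0,0,0],1]
    - [[0,-0.03,0],[0,0,0],1]
    - [[0,-0.05,0],[0,0,0],1]
    - [[0,-0.07,0],[0,0,0],1]
    - [[0,-0.085,0],[0,0,0],1]
    - [[0,-0.085,0],[0,0,0],1]
    - [[0,-0.085,0],[0,0,0],1]

```text
time: 22.8
ee_pos: [0.4595, -0.3887, 0.2448]
tcp_rot: [180.0, 0.0, 93.0]
wrist_force: [-0.0, -0.2, -2.6]
opening: 0.0171
```

>>> send_rows:
  plan:
    - [[0,0,-0.03],[0,0,0],1]
    - [[0,0,-0.12],[0,0,0],1]
    - [[0,0,-0.25],[0,0,0],1]
    - [[0,0,-0.38],[0,0,0],1]
    - [[0,0,-0.38],[0,0,0],1]
    - [[0,0,-0.38],[0,0,0],1]

```text
time: 23.4
ee_pos: [0.4602, -0.389, 0.3595]
tcp_rot: [179.9, 0.1, 93.0]
wrist_force: [-0.3, -0.6, -2.9]
opening: 0.0173
```

```bash
python3 go.py .41 -.16 .36 93 .358 .071 .36 93
python3 - <<'E'
from h import *
np.set_printoptions(precision=4,suppress=True)
a=camera('side');cv2.imwrite('pics/s11.png',a)
for l in('lid','loop','stand'):print(l,[(np.round(r['point'],1),round(r['p'],2)) for r in place_of(l,'side')[:2]])
print(proj('side',(.5125,-.386,.076)),proj('side',(.5125,-.386,.106)))
E
```

```text
t 23.4 p [ 0.4602 -0.389   0.3595] rot [179.9088   0.0853  92.9804] F [-0.323  -0.5854 -2.9342] q [-40.2079  18.8586  41.2794 112.2959   0.0003 -43.1883] 0.017279526569939627
[ 0.7709 -0.1273 -0.0017] -0.0001
[ 1.5489 -0.2604 -0.0017] -0.0001
lid [(array([276.6, 286.2]), 0.94), (array([277.6, 297. ]), 0.7)]
loop [(array([275.1, 274.1]), 0.9)]
stand [(array([276.8, 300.8]), 0.71)]
[274.7575 282.6348] [275.3013 275.6585]
```

>>> send_rows:
  plan:
    - [[0.06,-0.01,0],[0,0,0],1]
    - [[0.18,-0.03,0],[0,0,0],1]
    - [[0.32,-0.053,0],[0,0,0],1]
    - [[0.46,-0.077,0],[0,0,0],1]
    - [[0.6,-0.1,0],[0,0,0],1]
    - [[0.74,-0.123,0],[0,0,0],1]
    - [[0.84,-0.14,0],[0,0,0],1]
    - [[0.84,-0.14,0],[0,0,0],1]

```text
time: 24.4
ee_pos: [0.4032, -0.1363, 0.3588]
tcp_rot: [180.0, -0.0, 93.1]
wrist_force: [0.5, 0.3, -1.7]
opening: 0.0175
```

>>> send_rows:
  plan:
    - [[0.06,-0.01,0],[0,0,0],1]
    - [[0.18,-0.03,0],[0,0,0],1]
    - [[0.32,-0.053,0],[0,0,0],1]
    - [[0.46,-0.077,0],[0,0,0],1]
    - [[0.6,-0.1,0],[0,0,0],1]
    - [[0.68,-0.115,0],[0,0,0],1]
    - [[0.71,-0.12,0],[0,0,0],1]
    - [[0.71,-0.12,0],[0,0,0],1]
    - [[0.71,-0.12,0],[0,0,0],1]

```text
time: 25.3
ee_pos: [0.3579, 0.071, 0.3583]
tcp_rot: [-180.0, 0.0, 93.0]
wrist_force: [0.3, -0.9, -1.7]
opening: 0.0175
```

```bash
python3 go.py .36 .0708 .268 93 .468 .0765 .268 93
```

```text
t 25.3 p [0.3579 0.071  0.3583] rot [-179.9692    0.029    92.9595] F [ 0.2733 -0.9458 -1.6767] q [ 11.2375 -14.5698   6.5944 111.1989  -0.0242   8.278 ] 0.017499309681466277
[-0.001   0.0071  0.3009] -0.0002
[-0.0006  0.3676  0.3009] -0.0002
```

>>> send_rows:
  plan:
    - [[0,0,0.08],[0,0,0],1]
    - [[0,0,0.2],[0,0,0],1]
    - [[0,0,0.28],[0,0,0],1]
    - [[0,0,0.301],[0,0,0],1]
    - [[0,0,0.301],[0,0,0],1]
    - [[0,0,0.301],[0,0,0],1]

```text
time: 25.9
ee_pos: [0.358, 0.0712, 0.2695]
tcp_rot: [179.9, -0.0, 92.9]
wrist_force: [0.4, -0.0, -1.0]
opening: 0.0173
```

>>> send_rows:
  plan:
    - [[0,0.06,0],[0,0,0],1]
    - [[0,0.13,0],[0,0,0],1]
    - [[0,0.2,0],[0,0,0],1]
    - [[0,0.27,0],[0,0,0],1]
    - [[0,0.33,0],[0,0,0],1]
    - [[0,0.367,0],[0,0,0],1]
    - [[0,0.367,0],[0,0,0],1]
    - [[0,0.367,0],[0,0,0],1]

```text
time: 26.7
ee_pos: [0.4673, 0.0773, 0.2688]
tcp_rot: [-180.0, 0.0, 93.0]
wrist_force: [0.1, -0.8, -3.2]
opening: 0.0172
```

>>> send_rows:
  plan:
    - [[0,0,0.02],[0,0,0],1]
    - [[0,0,0.04],[0,0,0],1]
    - [[0,0,0.053],[0,0,0],1]
    - [[0,0,0.053],[0,0,0],1]

```text
time: 27.1
ee_pos: [0.467, 0.0773, 0.2517]
tcp_rot: [-179.9, 0.0, 93.0]
wrist_force: [-0.1, 0.4, -1.7]
opening: 0.0177
```

Slowly onto the prongs, which should be reached at about 0.248.

>>> send_rows:
  plan:
    - [[0,0,0.005],[0,0,0],1]
    - [[0,0,0.007],[0,0,0],1]
    - [[0,0,0.007],[0,0,0],1]

```text
time: 27.4
ee_pos: [0.4675, 0.0774, 0.2504]
tcp_rot: [180.0, -0.0, 93.0]
wrist_force: [-0.2, -0.2, -1.1]
opening: 0.0173
```

>>> send_rows:
  plan:
    - [[0,0,0.004],[0,0,0],1]
    - [[0,0,0.004],[0,0,0],1]
    - [[0,0,0.004],[0,0,0],1]

```text
time: 27.7
ee_pos: [0.4676, 0.0774, 0.2491]
tcp_rot: [-180.0, -0.0, 93.0]
wrist_force: [-0.8, -0.4, -1.8]
opening: 0.0175
```

>>> send_rows:
  plan:
    - [[0,0,0.003],[0,0,0],1]
    - [[0,0,0.003],[0,0,0],1]
    - [[0,0,0.003],[0,0,0],1]

```text
time: 28.0
ee_pos: [0.4676, 0.0774, 0.2487]
tcp_rot: [180.0, -0.0, 93.0]
wrist_force: [-1.3, 0.2, 4.3]
opening: 0.0171
```

>>> send_rows:
  plan:
    - [[0,0,0.003],[0,0,0],1]
    - [[0,0,0.003],[0,0,0],1]
    - [[0,0,0.003],[0,0,0],1]

```text
time: 28.3
ee_pos: [0.4676, 0.0774, 0.2487]
tcp_rot: [179.9, -0.0, 93.0]
wrist_force: [-3.7, -0.2, 10.4]
opening: 0.0173
```

>>> send_rows:
  plan:
    - [[0,0,-0.004],[0,0,0],1]
    - [[0,0,-0.004],[0,0,0],0.6]
    - [[0,0,-0.004],[0,0,0],0.3]
    - [[0,0,-0.004],[0,0,0],0]
    - [[0,0,-0.004],[0,0,0],-0.3]
    - [[0,0,-0.004],[0,0,0],-0.3]
    - [[0,0,-0.004],[0,0,0],-0.3]

```text
time: 29.0
ee_pos: [0.4676, 0.0774, 0.2484]
tcp_rot: [-180.0, -0.0, 93.0]
wrist_force: [-0.7, -0.2, 0.3]
opening: 0.0554
```

>>> send_rows:
  plan:
    - [[0,0,-0.05],[0,0,0],-0.3]
    - [[0,0,-0.15],[0,0,0],-0.3]
    - [[0,0,-0.3],[0,0,0],-0.3]
    - [[0,0,-0.45],[0,0,0],-0.3]
    - [[0,0,-0.5],[0,0,0],-0.3]
    - [[0,0,-0.5],[0,0,0],-0.3]

```text
time: 29.6
ee_pos: [0.4681, 0.0775, 0.4007]
tcp_rot: [179.8, -0.0, 93.0]
wrist_force: [-0.9, -0.4, 0.5]
opening: 0.0555
```

>>> send_rows:
  plan:
    - [[0,-0.1,0],[0,0,0],-0.3]
    - [[0,-0.25,0],[0,0,0],-0.3]
    - [[0,-0.4,0],[0,0,0],-0.3]
    - [[0,-0.5,0],[0,0,0],-0.3]
    - [[0,-0.5,0],[0,0,0],-0.3]

```text
time: 30.1
ee_pos: [0.3147, 0.0693, 0.3988]
tcp_rot: [179.9, -0.0, 93.0]
wrist_force: [0.6, -0.0, 0.4]
opening: 0.0555
```

Run:
```python
from ov import *
a=camera('side');b=camera('top')
for l in('lifter','lid','loop'):print(l,[(n,np.round(r['point'],1),round(r['p'],2)) for n in('side','top') for r in place_of(l,n)[:1]])
L=rack((.468,.077,0),3,(0,255,255))
Z=(.5125,-.386,.076)
D=[(fr(Z,3,np.array(P)/1000),(0,0,255)) for P in [[(0,-34,30),(0,34,30)]]]
r=lambda i,n,x,y,l:crop(n,i,x,y,l,w=100,h=75,f=4)
cv2.imwrite('pics/m12.png',np.vstack([np.hstack([r(a,'side',225,40,[]),r(b,'top',110,90,[])]),np.hstack([r(a,'side',225,240,[]),r(b,'top',290,180,D)])]))
```

```text
lifter [('side', array([265.5, 115.3]), 0.65), ('top', array([171.8, 154.2]), 0.95)]
lid [('side', array([275.8, 284.1]), 0.95), ('top', array([338. , 217.2]), 0.7)]
loop [('side', array([273.9, 276.3]), 0.64), ('top', array([341.3, 217.7]), 0.95)]
```

View pics/m12.png

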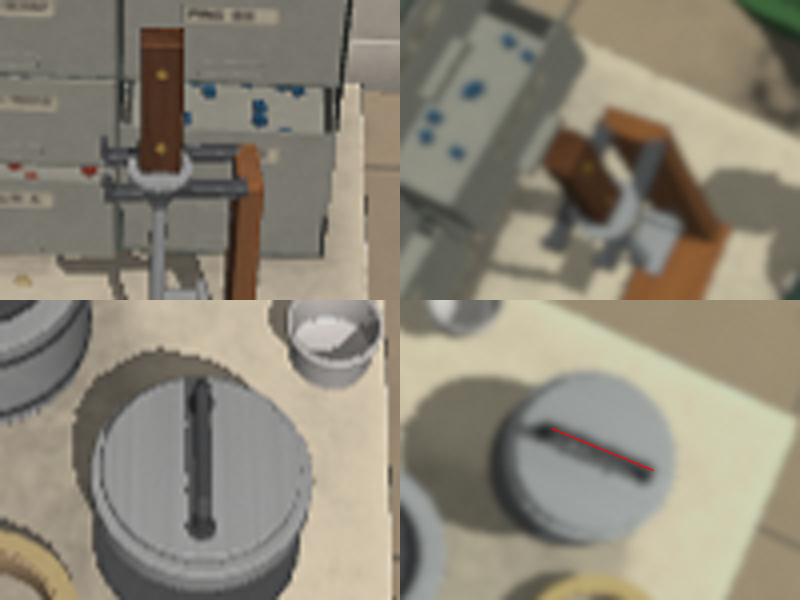

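```bash
cat > fin.py <<'E'
import re
exec(open('rim.py').read().split('for z in')[0])
for n in('side','top'):
    im=camera(n);cv2.imwrite(f'pics/{n}_f.png',im)
    g=cv2.GaussianBlur(im.astype(np.float32).mean(2),(0,0),.8);G[n]=np.hypot(cv2.Sobel(g,5,1,0),cv2.Sobel(g,5,0,1))
def fit(z,r,names):
    c=max(((sc((x,y,z),r,names),x,y) for x in np.arange(.5045,.523,.001) for y in np.arange(-.395,-.376,.001)))
    return np.round(c,4)
for nm in(('side',),('top',),('side','top')):
    for z,r,l in((.084,.05,'disc top'),(.076,.05,'disc bottom'),(.076,.056,'rim outer')):print(nm,l,fit(z,r,nm))
# tilt: triangulate bar via network
for l in('loop','lid'):
    o=[(n,np.array(place_of(l,n)[0]['point'])) for n in('side','top')];print(l,*tri(o))
E
python3 fin.py; python3 - <<'E'
E
```

```text
('side',) disc top [75.8911  0.5155 -0.386 ]
('side',) disc bottom [72.8725  0.5145 -0.382 ]
('side',) rim outer [108.9579   0.5135  -0.389 ]
('top',) disc top [72.086   0.5155 -0.384 ]
('top',) disc bottom [70.9988  0.5175 -0.385 ]
('top',) rim outer [75.1518  0.5125 -0.386 ]
('side', 'top') disc top [146.6369   0.5155  -0.386 ]
('side', 'top') disc bottom [139.7467   0.5155  -0.382 ]
('side', 'top') rim outer [181.1716   0.5135  -0.388 ]
loop [ 0.5082 -0.389   0.102 ] [array([ 0.4, -0.1]), array([-0. ,  0.3])]
lid [ 0.515  -0.3879  0.0757] [array([-0.5,  0.2]), array([ 0.1, -0.4])]
```

The disc-to-rim offset reads about 3 mm, against 4 mm of clearance, and the networks' loop position hints at a tilt. I'll compare with the same lid lying flat on the kiln at the start, at the same scale. This goes past the picture budget, but the fit is worth it.

Run:
```python
from ov import *
I={k:cv2.imread(f'pics/{k}.png') for k in('side0','top0','side_f','top_f')}
def enh(m):return cv2.createCLAHE(4,(2,2)).apply(cv2.cvtColor(m,6))
def L(o):return [(fr(o,3,np.array(P)/1000),(0,255,255)) for P in [[(0,-34,30),(0,34,30)],circ(50,8)]]
A=[]
for s,t,o in(('side0','top0',(.3855,-.2705,.09)),('side_f','top_f',(.5125,-.386,.076))):
    row=[]
    for n,k in(('side',s),('top',t)):
        J=cv2.cvtColor(enh(I[k]),8);c=proj(n,o).astype(int);row.append(crop(n,J,c[0]-33,c[1]-28,L(o),w=66,h=50,f=6))
    A.append(np.hstack(row))
cv2.imwrite('pics/m13.png',np.vstack(A))
```

```text
(no output)
```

View pics/m13.png

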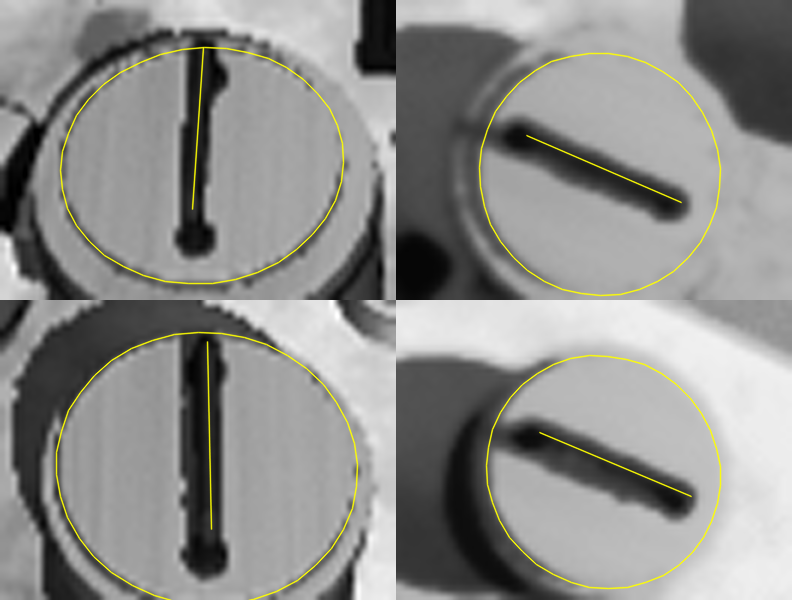

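The lid looks the same as it did flat on the kiln: the disc outline fits in both views, with an even rim ring on each side. The bar only has its shadow added. Handing in.

```bash
python3 -c "
from workcell import bot,sensors
o=sensors.get_obs();print(o['time'],o['ee_pos'],o['wrist_force']);print(bot.job_done())"
```

```text
30.8 [0.31789342 0.06961491 0.39849427] [-0.51586997 -0.03211483 -0.63413601]
the job is handed in; nothing more can be done
None
```

The lid is on the stand, the lifter is back on its rack, and the job was handed in at 30.8 s. No verdict is reported.

**What I did:**
- I took the lifter from the rack and felt for the lid's disc with the toe, pressing with about 3 N.
- I hooked the bar midway on the toe and lifted the lid level. It weighs about 0.55 kg.
- I carried it to the stand and lowered it until the weight came off the lifter. That puts the cup rim at about 76 mm.
- I unhooked without any noticeable side force, and hung the lifter back at its original height.

**Last checks:**
- **Lid:** it lay flat. In both views its outline matched the expected pose, and it looked the same as it did flat on the kiln at the start. The toe met the disc exactly where it should for a lid that is home.
- **Lifter:** it hangs with its shank in the slot and its collar on the prongs. The gripper is clear and touching nothing.

**What disagreed:**
- **Rim height:** my first camera estimate was about 70 mm, against 76 mm felt. A refit of the pictures only narrowed it to roughly 64–76 mm.
- **Centring:** the edge fit put the lid up to about 3 mm off the cup's centre, with 4 mm of clearance.
- **Tilt:** the networks put the loop 7 mm to one side of the lid, which would mean a tilt. The enlarged pictures did not show one; I put it down to the bar's shadow and network error.

I viewed 14 pictures, four over the budget of 10.

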